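# Pack the laundry supplies into one carton and hang up the scoop

### The arm

A 6-joint arm with a two-finger parallel gripper is mounted at the origin on the work surface. World frame = base frame: x ahead of the robot, y to its left, z up, the work surface at z = 0. Lengths are in mm, angles in rad, forces in N, time in s.
With the tool pointing down it reaches from about 250 to 775 mm from the base axis. Payload 8.9 kg.
Tool frame: the origin (TCP) lies midway between the tips of the shut fingers; the grasp point (between the pads) lies 19 mm behind it; z points along the fingers, y is the direction in which the jaws open and shut (so a half turn about z gives the same grasp; the last joint's range is limited). The gripper opens to 85 mm and grips with 20 to 120 N. Pads are 22 mm wide; open, the fingers measure 114 mm over their backs; the gripper's body (76 mm by 85 mm) begins 54 mm behind the grasp point. The pads swing forward as they close: fully open they stand 13 mm farther back than shut.
Start: joints at [-1.319, 0.291, -0.153, 1.127, 0, 1.431], TCP at [199.989, -485.415, 231.305] pointing down, gripper open.
Joint ranges: [-2.52, 2.52], [-0.91, 1.74], [-1.3, 1.37], [-1.96, 2.02], [-1.52, 1.47], [-3.14, 3.14]. Speed limits (rad/s): [2.22, 2.22, 2.79, 3.14, 3.14, 3.14].

### API

Orientations are given as a unit quaternion [w, x, y, z].
In Python, from plant import arm, vision gives the robot as it stands. Calls block until the motion is done:
- arm.goto(position, orientation): joint-space move of the TCP to a pose.
- arm.move_straight(position, speed=150, rotation=None): straight line of the TCP; rotation=None keeps the orientation; speed is the mean speed in mm/s.
- arm.move_j(angles): joint-space move.
- arm.open_jaws() and arm.grab(f_grip=None): open the fingers fully, or close them until they stop; f_grip is the grip in N (None keeps the last).
- arm.sleep(seconds).
- arm.ik(position, orientation): joint angles nearest the present ones, or None.
- vision.grab_frame(name): name is "scene" or "top" or "wrist"; returns (picture, depth): 420x560x3 uint8, red, green, blue; 420x560 float32, mm along the optical axis (not along the pixel's ray), 0 where there is no reading.
- vision.camera_params(name): a dict with "fx", "fy", "cx", "cy" (pixels), "R" (3x3) and "t" (3): a world point X has camera coordinates R X + t; the wrist camera has in their place "T_tool_cam" (4x4, takes a point from camera to tool coordinates, whose origin is the TCP and whose axes are the flange's). Camera axes: x right, y down, z forward; pixel columns grow to the right and rows downward; lengths in mm; the calibration is good to about 2 mm. A picture is of the moment at which its call begins: read the wrist's pose just before it. camera_params takes no time and is no camera call.
A pose or a line that the arm cannot do raises arm.PlanningError and nothing moves.
- arm.hand_in(): hands the job in, once; it reports no verdict.
Trained networks look in the newest picture that a camera, given by its name, has taken for a name from the list of things; names that differ only in an ending like _2 or _b are one class to them, and where a whole thing is asked for, a point or a joint stands for the part that bears it (a point fixed in the world has none). Each returns a list of dicts, best first, with "score" (0 to 1); they miss things now and then, are a little off and sometimes report something else, mostly with a low value. They report only what shows in the picture. A call takes as long as a camera call.
- vision.find_in(thing, camera): "extent" ([left, top, right, bottom] in pixels, round what is visible of it).
Readings, each from a call of its own:
- arm.current_time(): time.
- arm.current_q(): joint angles.
- arm.current_qvel(): joint speeds.
- arm.current_effort(): joint torques, N m.
- arm.current_tool_pos(): TCP position.
- arm.current_tool_rot(): TCP orientation.
- arm.current_contact_force(): force on the tool from outside, world axes, zero at the start.
- arm.current_wrist_torque(): the same for the moment, N m.
- arm.current_finger_gap(): finger opening in mm.
Only numpy, scipy, OpenCV 4.12 (cv2) and the standard library are available. Lean on these libraries where they do the work, as an engineer would, in place of code of your own. Each camera call takes 0.05 s, during which the arm holds its last target. There are 200 camera calls.

### The job

Put the laundry counter in order: take the steel detergent scoop that was left standing in the grey storage carton and hang it by its hook on the rail, in the gap between the clothes brush and the lint roller, without pushing those along or knocking them off. Pack all the boxes, tins and the bottle that stand on the counter into the carton so that every one stands upright on its floor, side by side. Leave the peg jar and the stain spray where they are.

Things in the scene. Friction and masses are not known exactly. Their poses are not given: they have to be found in the camera images.
- carton: Low open carton of grey plastic, fixed to the counter: outside 262 (x) by 164 (y) by 65 mm high, walls and floor 5 mm thick, inside 252 by 154 mm. Origin: centre of the underside. All six packages fit in one layer, in two rows along x, with about 4 mm between them, if each is turned the right way.
- carton_in (a point): Centre of the carton's inner floor, 5 mm above its underside; axes as the carton's.
- powder_box: Brown cardboard box with a paper band, 100 (x) by 80 (y) by 90 mm, about 0.4 kg. On its top, centred and running along x, stands a white plastic carry handle: bar 80 mm long, 14 mm wide, its top 28 mm above the box (118 mm above the underside). Origin: centre of the underside; z up. May be absent.
- refill_square: White gable-top refill carton, 76 (x) by 76 (y) mm, 80 mm high at the eaves, roof ridge at 94 mm, about 0.3 kg. On its top, centred and running along x, stands the folded seam: a fin 76 mm long, 10 mm thick, its top 122 mm above the underside. Origin: centre of the underside; z up. May be absent.
- refill_narrow: Brown gable-top refill carton, 80 (x) by 60 (y) mm, 80 mm high at the eaves, roof ridge at 94 mm, about 0.26 kg. On its top, centred and running along x, stands the folded seam: a fin 80 mm long, 10 mm thick, its top 122 mm above the underside. Origin: centre of the underside; z up. May be absent.
- bottle: White flat-sided plastic bottle, 95 (x) by 60 (y) by 88 mm to the shoulder, about 0.35 kg. Centred on top a grey round screw cap 28 mm across and 28 mm high (top at 116 mm). Origin: centre of the underside; z up. May be absent.
- tin_long: Plain metal tin with an overlapping lid, 75 (x) by 62 (y) by 78 mm, about 0.32 kg. On its top, centred and running along x, stands a black bar grip 46 mm long, 14 mm wide, its top 28 mm above the lid (106 mm above the underside). Origin: centre of the underside; z up. May be absent.
- tin_square: Plain metal tin with an overlapping lid, 62 by 62 by 70 mm, about 0.26 kg. On its top, centred and running along x, stands a black bar grip 46 mm long, 14 mm wide, its top 28 mm above the lid (98 mm above the underside). Origin: centre of the underside; z up. May be absent.
- scoop: Steel detergent scoop, 0.16 kg, 178 mm high: open square cup (x -28 to +36 mm, 56 mm wide, 50 mm high), upright handle at x = -30 mm (14 mm wide in y, 8 mm thick) and, on top, a wide hook whose mouth opens towards +x. At first it stands on its cup in the carton. Origin: underside of the cup, straight below the hook's peak; z up. Hung, its origin is 162 mm below the bar's centre line.
- scoop_peak (a point): Peak of the scoop's hook (middle of the strip), 175 mm above its underside, x = 0. The hook is an inverted V of strip 14 mm wide and 5 mm thick: from the handle's top (x -30, z 155 mm) up to the peak, down to x +30, z 155 mm, then a straight tip down to z 140 mm.
- scoop_grip (a point): Good place to hold the scoop: middle of the handle, x = -30 mm, 125 mm above its underside, 30 mm below the start of the hook.
- rail: Steel rail fixed on the counter: a round bar 16 mm thick and 320 mm long along y, its centre line 270 mm above the counter, on two posts 14 mm thick at y = -150 and +150 mm. Origin: on the counter below the middle of the bar; -x faces the robot.
- rail_mid (a point): Middle of the rail's bar, on its centre line, 270 mm up; axes as the rail's.
- brush: Clothes brush hanging loose on the rail, on the -y side of the gap, by a steel hook like the scoop's, its stem at x = -30 mm towards the robot; wooden head 50 mm wide (y), 100 mm high. Origin: centre of its lower end, 175 mm below the hook's peak. The peak is 70 to 88 mm from the rail's middle.
- brush_peak (a point): Peak of the brush's hook, 175 mm above its lower end.
- lint_roller: Lint roller hanging loose on the rail, on the +y side of the gap, by a like hook, black; white roll 44 mm across and 82 mm high. Origin: centre of its lower end. Its peak is 70 to 88 mm from the rail's middle.
- lint_roller_peak (a point): Peak of the lint roller's hook, 175 mm above its lower end.
- peg_jar: Glass jar with a metal lid, 84 mm across, 110 mm high; not to be moved. Origin: centre of the underside.
- stain_spray: White bottle with a black cap, 64 mm across, 150 mm high; not to be moved. Origin: centre of the underside.

How it is judged:
By the outcome, as a careful person would: the job done as asked, in the order asked, and still so for the second after the job is handed in, with the robot touching nothing.
Of powder_box, refill_square, refill_narrow, bottle, tin_long, tin_square only 5 to 6 are there at a start; the rules pass over those that are not, and their reading is None.
At some moment in a run one of powder_box, refill_square, refill_narrow, bottle, tin_long, tin_square may be knocked a few centimetres aside while the robot is not near it.
It also fails if it takes over 210 s, if anything falls off the work surface, if the arm or the gripper's body presses on something with over 40 N, if the wrist force passes 120 N, or if a joint passes its speed limit or range.

## Working session

There is one attempt and no reset: what is moved stays moved. The work goes in short steps, each a Python script; the robot and the scene stay as the last script left them, time stands still between calls to the robot, and variables do not carry over. Pictures are saved under pics/ and viewed, about 12 in all and at most 16, crops included, and the job is handed in when it is done.

```bash
ls; mkdir -p pics
cat > h.py <<'E'
import numpy as np, cv2
from plant import arm, vision
def cam(name):
    p=vision.camera_params(name); im,d=vision.grab_frame(name); return im,d,p
def cloud(d,p):
    v,u=np.mgrid[:d.shape[0],:d.shape[1]]
    c=np.stack([(u-p['cx'])/p['fx']*d,(v-p['cy'])/p['fy']*d,d],-1)
    return (c-np.array(p['t']))@np.array(p['R'])   # R^T (c-t)
E
python3 - <<'E'
from h import *
for n in ("top","scene"):
    im,d,p=cam(n); cv2.imwrite(f"pics/{n}0.png",im[:,:,::-1]); np.savez(f"{n}0.npz",im=im,d=d)
    print(n,p['fx'],np.round(p['R'],3).tolist(),p['t'])
    for t in "carton powder_box refill_square refill_narrow bottle tin_long tin_square scoop rail brush lint_roller peg_jar stain_spray".split():
        r=vision.find_in(t,n); print(t,[(np.round(x['extent']).astype(int).tolist(),round(x['score'],2)) for x in r[:2]])
print(arm.current_time(),arm.current_tool_rot())
E
```

```text
pics
top 407.6762871268323 [[0.016, -1.0, 0.019], [-0.995, -0.018, -0.102], [0.102, -0.017, -0.995]] [ -44.75312975  519.56855574 1148.93295383]
carton [([226, 148, 304, 251], 0.85)]
powder_box [([318, 181, 364, 228], 0.59)]
refill_square [([325, 239, 356, 269], 0.73)]
refill_narrow [([160, 238, 189, 270], 0.91)]
bottle [([319, 127, 348, 167], 0.88)]
tin_long [([32, 129, 203, 223], 0.73), ([370, 171, 401, 204], 0.58)]
tin_square [([376, 225, 408, 245], 0.74)]
scoop [([255, 182, 276, 210], 0.64), ([90, 247, 129, 272], 0.44)]
rail [([29, 126, 198, 224], 0.66), ([159, 237, 193, 271], 0.4)]
brush [([126, 135, 166, 169], 0.87), ([68, 161, 113, 196], 0.48)]
lint_roller [([65, 159, 112, 192], 0.9), ([32, 126, 202, 222], 0.47)]
peg_jar [([228, 150, 306, 253], 0.71), ([321, 126, 345, 170], 0.19)]
stain_spray [([92, 247, 128, 270], 0.79)]
scene 408.3341774564577 [[-0.296, 0.955, -0.023], [0.623, 0.175, -0.763], [-0.724, -0.24, -0.647]] [ 164.35107147 -175.24638877 1670.82239005]
carton [([234, 210, 321, 296], 0.6)]
powder_box [([202, 208, 234, 250], 0.98)]
refill_square [([218, 181, 247, 221], 0.74), ([359, 205, 381, 246], 0.67)]
refill_narrow [([360, 204, 383, 247], 0.69)]
bottle [([180, 248, 217, 291], 0.91)]
tin_long [([157, 216, 187, 254], 0.82)]
tin_square [([178, 187, 205, 222], 0.85), ([425, 215, 453, 274], 0.33)]
scoop [([266, 210, 290, 266], 0.73)]
rail [([337, 217, 483, 321], 0.96)]
brush [([369, 223, 395, 280], 0.81), ([235, 208, 319, 297], 0.43)]
lint_roller [([426, 219, 454, 274], 0.88), ([337, 213, 480, 321], 0.35)]
peg_jar [([138, 178, 168, 219], 0.8)]
stain_spray [([414, 206, 438, 250], 0.91), ([180, 247, 219, 293], 0.19)]
1.4 [-2.95196394e-05  9.80971643e-01  1.94151062e-01  4.32182361e-06]
```

Run:
```python
from h import *
z=np.load("top0.npz"); im,d=z['im'],z['d']; p=vision.camera_params("top")
c=im[110:300,20:440]; cv2.imwrite("pics/topc.png",cv2.resize(c[:,:,::-1],None,fx=1.9,fy=1.9,interpolation=cv2.INTER_CUBIC))
P=cloud(d,p)
# top-down height map regions
m=(P[...,2]>12)&(d>0)
n,l,st,ce=cv2.connectedComponentsWithStats(m.astype(np.uint8))
for i in range(1,n):
    if st[i,4]<60: continue
    q=P[l==i]; zt=np.percentile(q[:,2],99)
    print(st[i].tolist(),"zmax",zt.round(),"lo",q.min(0).round(),"hi",q.max(0).round())
print("table z",np.median(P[300:380,200:400,2]))
```

```text
[326, 87, 78, 42, 2124] zmax 114.0 lo [ 754. -389.   12.] hi [ 868. -165.  117.]
[33, 126, 157, 78, 2771] zmax 284.0 lo [503. 223.  12.] hi [686. 528. 287.]
[322, 128, 27, 38, 828] zmax 118.0 lo [ 634. -222.   12.] hi [ 731. -152.  121.]
[226, 147, 79, 105, 1321] zmax 69.0 lo [384. -98.  12.] hi [674. 115.  72.]
[372, 170, 30, 32, 749] zmax 108.0 lo [ 531. -370.   12.] hi [ 614. -299.  110.]
[254, 181, 22, 31, 303] zmax 183.0 lo [496. -19.  12.] hi [568.  41. 184.]
[320, 181, 42, 45, 1195] zmax 120.0 lo [ 459. -254.   13.] hi [ 578. -149.  124.]
[420, 218, 43, 30, 1024] zmax 114.0 lo [ 401. -522.   12.] hi [ 483. -442.  116.]
[377, 225, 29, 24, 582] zmax 100.0 lo [ 396. -381.   12.] hi [ 461. -314.  102.]
[156, 237, 33, 34, 834] zmax 125.0 lo [328. 227.  13.] hi [416. 300. 126.]
[324, 239, 35, 31, 875] zmax 125.0 lo [ 337. -247.   13.] hi [ 420. -162.  126.]
[90, 246, 38, 24, 709] zmax 153.0 lo [328. 399.  12.] hi [390. 457. 155.]
[201, 306, 215, 114, 18655] zmax 848.0 lo [  45. -149.  246.] hi [302. 133. 850.]
[454, 323, 106, 97, 5462] zmax 743.0 lo [ 152. -547.  243.] hi [ 242. -249.  751.]
table z 562.0670423031247
```

View pics/topc.png

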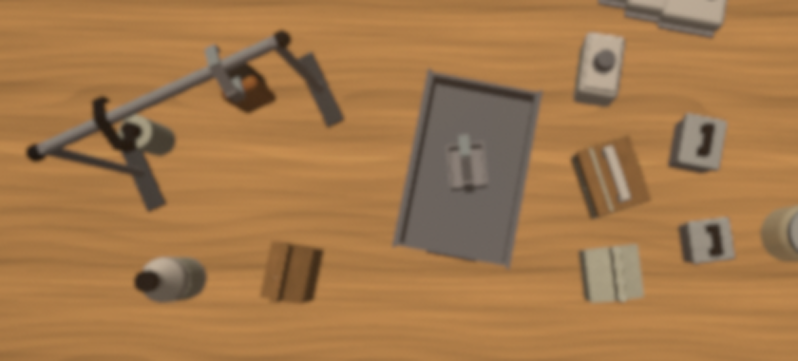

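View pics/scene0.png

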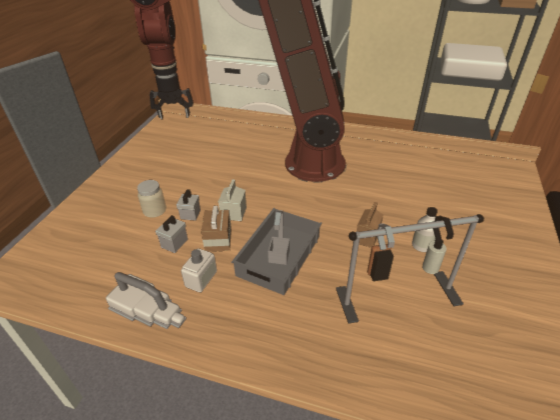

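```bash
cat >> h.py <<'E'
from scipy.spatial.transform import Rotation as Ro
def down(a, tilt=0):
    """tool z down, jaw (y) axis at world yaw a; x axis at a+90deg ; tilt leans z from down toward the x axis' direction... """
    y=np.array([np.cos(a),np.sin(a),0]); z=np.array([0,0,-1.]); x=np.cross(y,z)
    R=np.stack([x,y,z],1)
    R=Ro.from_rotvec(y*tilt).as_matrix()@R   # +tilt rotates z toward -(y x z)... see x
    return R
def q(R):
    return np.roll(Ro.from_matrix(R).as_quat(),1)
def toolR():
    w=arm.current_tool_rot(); return Ro.from_quat(np.roll(w,-1)).as_matrix()
def wrist(save=None):
    pos=np.array(arm.current_tool_pos()); R=toolR()
    im,d=vision.grab_frame("wrist"); p=vision.camera_params("wrist"); T=np.array(p['T_tool_cam'])
    v,u=np.mgrid[:d.shape[0],:d.shape[1]]
    c=np.stack([(u-p['cx'])/p['fx']*d,(v-p['cy'])/p['fy']*d,d],-1)
    P=(c@T[:3,:3].T+T[:3,3])@R.T+pos; P[d<=0]=np.nan
    if save: cv2.imwrite(f"pics/{save}.png",im[:,:,::-1]); np.savez(save+".npz",im=im,P=P)
    return im,P
def rect(pts):
    """min-area rect -> centre xy, (long,short), yaw of the long side in (-90,90]"""
    (c,(w,h),a)=cv2.minAreaRect(pts[:,:2].astype(np.float32))
    if w<h: w,h,a=h,w,a+90
    return np.array(c),(w,h),(a+90)%180-90
def sel(P,c,r,z0,z1):
    with np.errstate(invalid='ignore'):
        m=(np.hypot(P[...,0]-c[0],P[...,1]-c[1])<r)&(P[...,2]>z0)&(P[...,2]<z1)
    return P[m]
ITEMS=dict(powder_box=(100,80,90,118),refill_square=(76,76,94,122),refill_narrow=(80,60,94,122),bottle=(95,60,88,116),tin_long=(75,62,78,106),tin_square=(62,62,70,98))
E
python3 - <<'E'
from h import *
z=np.load("top0.npz"); d=z['d']; p=vision.camera_params("top"); P=cloud(d,p); P[d<=0]=np.nan
g=dict(powder_box=(518,-200),refill_square=(378,-204),refill_narrow=(372,263),bottle=(682,-187),tin_long=(572,-334),tin_square=(428,-347))
for k,c in g.items():
    b=ITEMS[k]; h=sel(P,c,60,b[2]+14,150); bo=sel(P,c,75,b[2]-12,150)
    f=lambda r:(r[0].round(1).tolist(),np.round(r[1]).tolist(),round(r[2],1))
    print(k,"handle",f(rect(h)),len(h),"body",f(rect(bo)))
print("carton",f(rect(sel(P,(529,8),190,58,75))))
s=sel(P,(530,8),70,75,200); print("scoop"); print(s[np.argsort(-s[:,2])][:60:1].round(0).astype(int).tolist()); 
r=sel(P,(595,375),220,255,279); (vx,vy,x0,y0)=cv2.fitLine(r[:,:2].astype(np.float32),cv2.DIST_HUBER,0,.01,.01).ravel(); print("rail dir",np.degrees(np.arctan2(vy,vx)),x0,y0); t=(r[:,:2]-[x0,y0])@[vx,vy]; print(t.min(),t.max())
print(vision.camera_params("wrist"))
for X in [(450,8,420),(430,8,400),(470,8,380)]:
    R=down(np.pi/2); print(X,arm.ik(X,q(R)), arm.ik(X,q(down(-np.pi/2))))
E
```

```text
powder_box handle ([519.0, -202.6], [79.0, 15.0], 19.3) 168 body ([519.1, -202.9], [100.0, 81.0], 18.9)
refill_square handle ([379.4, -204.2], [74.0, 11.0], 7.5) 138 body ([378.7, -203.8], [76.0, 76.0], -82.8)
refill_narrow handle ([372.4, 262.6], [80.0, 12.0], -9.4) 151 body ([372.3, 262.5], [80.0, 61.0], -9.4)
bottle handle ([684.0, -186.6], [27.0, 26.0], -32.7) 90 body ([683.6, -186.2], [94.0, 58.0], -6.4)
tin_long handle ([572.7, -335.0], [46.0, 15.0], -10.0) 101 body ([572.7, -335.2], [76.0, 63.0], -9.9)
tin_square handle ([428.3, -348.9], [46.0, 15.0], 6.7) 97 body ([428.3, -348.0], [62.0, 62.0], -81.6)
carton ([520.0, -41.5], [275.0, 267.0], 80.3)
scoop
[[531, 12, 184], [534, 12, 184], [529, 5, 183], [534, 15, 183], [529, 10, 182], [526, 15, 182], [534, 10, 182], [529, 15, 182], [536, 15, 181], [527, 2, 181], [534, 7, 181], [529, 12, 181], [527, 7, 181], [527, 5, 180], [532, 5, 180], [532, 15, 180], [532, 7, 179], [532, 10, 179], [534, 5, 179], [524, 15, 179], [537, 10, 179], [537, 8, 179], [524, 12, 179], [522, 5, 178], [537, 5, 178], [522, 2, 178], [527, 12, 178], [542, 15, 
[... 825 characters left out ...]
 3.27859541e-04,
         3.24788551e-01],
       [-8.72988967e-04, -2.95616866e-01,  9.55306185e-01,
        -1.43015168e+02],
       [ 0.00000000e+00,  0.00000000e+00,  0.00000000e+00,
         1.00000000e+00]])}
(450, 8, 420) [-0.14491525  0.11523458  0.11336946  1.5689312   0.         -0.14491525] [-0.14491525  0.11523458  0.11336946  1.5689312   0.          2.99667741]
(430, 8, 400) [-0.15172543  0.06985076  0.01078121  1.51172677  0.         -0.15172543] [-0.15172543  0.06985076  0.01078121  1.51172677  0.          2.98986722]
(470, 8, 380) [-0.13869277  0.14750937  0.04805339  1.47134034  0.         -0.13869277] [-0.13869277  0.14750937  0.04805339  1.47134034  0.          3.00289989]
```

Run:
```python
from h import *
arm.goto((440,-5,420),q(down(np.pi/2)))
im,P=wrist("w1")
f=lambda r:(r[0].round(1).tolist(),np.round(r[1]).tolist(),round(r[2],1))
r=sel(P,(529,8),170,55,72); r=r[(r[:,1]>-115)]
print("carton",f(rect(r)),len(r))
s=sel(P,(530,8),70,160,200); print("hook",f(rect(s)),s[:,2].max())
s=sel(P,(530,8),70,80,200)
for z in range(80,190,10):
    t=s[(s[:,2]>=z)&(s[:,2]<z+10)]
    if len(t): print(z,len(t),t.mean(0).round(1),np.ptp(t,axis=0).round())
s=sel(P,(530,8),60,48,59); print("cup rim",f(rect(s)),len(s))
```

```text
carton ([528.5, 3.8], [270.0, 174.0], -9.9) 3172
hook ([529.0, 5.6], [67.0, 14.0], 6.5) 184.17435047188562
80 15 [496.    2.5  84.9] [ 2. 12.  9.]
90 17 [496.1   1.8  95. ] [ 2. 12.  9.]
100 18 [496.1   1.9 105.4] [ 1. 12. 10.]
110 15 [496.1   1.5 115.1] [ 2. 12.  8.]
120 20 [496.    1.9 124.8] [ 2. 13. 10.]
130 24 [496.1   2.1 135.3] [ 2. 13. 10.]
140 21 [496.2   2.  145.3] [ 2. 12. 10.]
150 24 [496.2   1.6 155.3] [ 2. 12.  9.]
160 191 [519.4   4.4 165.5] [67. 21.  9.]
170 229 [525.9   5.2 175.1] [41. 17. 10.]
180 75 [529.4   5.8 181.3] [11. 13.  4.]
cup rim ([530.9, 5.5], [71.0, 56.0], 6.5) 284
```

View pics/w1.png

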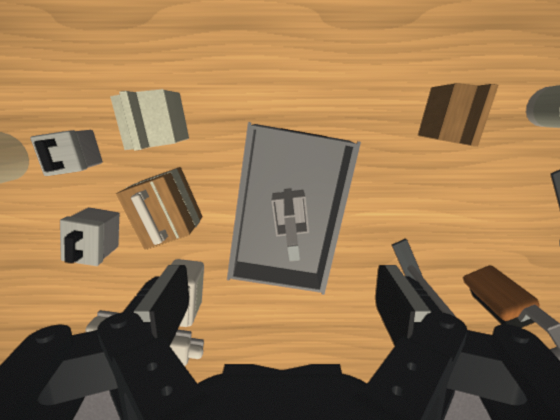

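Run:
```python
from h import *
th=np.radians(27); xr=np.array([np.cos(th),np.sin(th),0])
L=np.array([583,374,0])
for back,z,t in [(190,400,-.3),(170,380,-.3),(200,360,-.4)]:
    X=L-back*xr+[0,0,z]; R=down(th+np.pi/2,t)
    if arm.ik(X,q(R)) is not None: break
print(back,z,R[:,2]); arm.goto(X,q(R)); im,P=wrist("w2")
b=sel(P,(582,376),175,255,277)
ln=cv2.fitLine(b[:,:2].astype(np.float32),cv2.DIST_HUBER,0,.01,.01).ravel(); ang=np.degrees(np.arctan2(ln[1],ln[0])); print("bar",len(b),ang,ln[2:],b[:,2].max())
d=ln[:2]*(1 if ln[1]>0 else -1); n=np.array([d[1],-d[0]])
def fr(Q): return np.stack([(Q[:,:2]-ln[2:])@n,(Q[:,:2]-ln[2:])@d,Q[:,2]],1)
A=sel(P,(582,376),230,150,320); F=fr(A)
for z0 in range(150,300,10):
    t=F[(F[:,2]>=z0)&(F[:,2]<z0+10)]
    h,_=np.histogram(t[:,1],np.arange(-190,200,10)); print(z0,h.tolist())
pk=F[F[:,2]>280]; 
for s in (-1,1):
    t=pk[(pk[:,1]*s>0)]; print("peak",len(t),np.median(t,0).round(1) if len(t) else None)
print([arm.ik((0,0,0),q(R))])
# scoop
y=np.radians(6.5); sx=np.array([np.cos(y),np.sin(y),0]); g=np.array([529.3,5.6,130])-30*sx
for t in (-.7,-.5,-.85):
    R=down(y+np.pi/2,t); print(t,arm.ik(g+19*R[:,2],q(R)),arm.ik(np.array([583,374,233])-30*xr+19*R[:,2],q(down(th+np.pi/2,t))))
```

```text
190 400 [ 0.26331043  0.13416337 -0.95533649]
bar 2396 -63.297867 [579.0229  370.54852] 276.9962636029644
150 [0, 0, 0, 19, 27, 0, 0, 0, 3, 30, 32, 28, 32, 30, 0, 0, 0, 0, 0, 0, 0, 0, 0, 9, 38, 32, 26, 20, 0, 0, 0, 0, 13, 126, 61, 1, 0, 0]
160 [0, 0, 0, 22, 31, 0, 0, 0, 3, 33, 32, 35, 31, 35, 0, 0, 0, 0, 0, 0, 0, 0, 0, 9, 38, 35, 31, 23, 1, 0, 0, 0, 0, 40, 9, 0, 0, 0]
170 [0, 0, 0, 20, 30, 0, 0, 0, 4, 31, 35, 29, 34, 35, 0, 0, 0, 0, 0, 0, 0, 0, 0, 14, 42, 35, 33, 27, 1, 0, 0, 0, 0, 45, 8, 0, 0, 0]
180 [0, 0, 0, 23, 30, 0, 0, 0, 3, 35, 35, 39, 36, 41, 0, 0, 0, 0, 0, 0, 0, 0, 0, 11, 134, 85, 73, 78, 10, 0, 0, 0, 0, 45, 10, 0, 0, 0]
190 [0, 0, 0, 26, 34, 0, 0, 0, 6, 35, 39, 36, 39, 41, 0, 0, 0, 0, 0, 0, 0, 0, 0, 1, 21, 68, 40, 14, 0, 0, 0, 0, 0, 45, 9, 0, 0, 0]
200 [0, 0, 0, 18, 9, 0, 0, 0, 9, 87, 56, 106, 173, 97, 0, 0, 0, 0, 0, 0, 0, 0, 0, 0, 0, 59, 6, 0, 0, 0, 0, 0, 0, 12, 10, 0, 0, 0]
210 [0, 0, 0, 7, 0, 0, 0, 0, 0, 0, 0, 20, 0, 0, 0, 0, 0, 0, 0, 0, 0, 0, 0, 0, 0, 23, 0, 0, 0, 0, 0, 0, 0, 0, 2, 0, 0, 0]
220 [0, 0, 0, 0, 0, 0, 0, 0, 0, 0, 5, 32, 0, 0, 0, 0, 0, 0, 0, 0, 0, 0, 0, 0, 0,
[... 701 characters left out ...]
0]
280 [0, 0, 0, 0, 0, 0, 0, 0, 0, 0, 38, 91, 0, 0, 0, 0, 0, 0, 0, 0, 0, 0, 0, 0, 0, 62, 62, 0, 0, 0, 0, 0, 0, 0, 0, 0, 0, 0]
290 [0, 0, 0, 0, 0, 0, 0, 0, 0, 0, 0, 0, 0, 0, 0, 0, 0, 0, 0, 0, 0, 0, 0, 0, 0, 0, 0, 0, 0, 0, 0, 0, 0, 0, 0, 0, 0, 0]
peak 129 [  4.  -77.1 282.9]
peak 124 [  3.7  70.1 282.9]
[None]
-0.7 [-0.30717472  0.0905356  -1.16341068 -0.33861935  0.26618405 -0.32964429] [ 0.45254068  0.15593033 -0.67357697  0.04137516  0.01204531 -0.01430188]
-0.5 [-0.24760885  0.0885723  -0.94958321  0.06016902  0.17018294 -0.31999357] [ 0.45653021  0.22373123 -0.43765855  0.40945206  0.00705153 -0.0129083 ]
-0.85 None [ 0.44944316  0.14908133 -0.83909662 -0.26726384  0.01637414 -0.0143861 ]
```

View pics/w2.png

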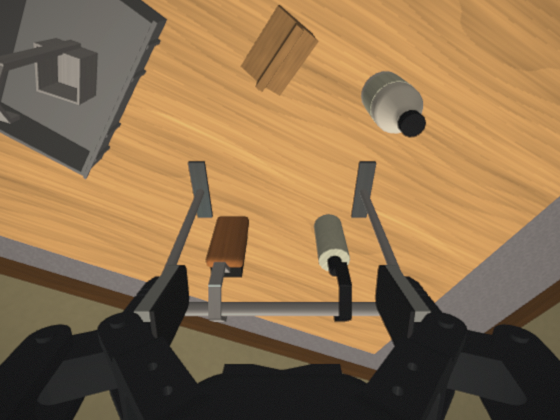

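```bash
cat > hang.py <<'E'
from h import *
print("t",arm.current_time())
y=np.radians(6.5); sx=np.array([np.cos(y),np.sin(y),0]); g=np.array([529.3,5.6,130])-30*sx
T=-.6; R=down(y+np.pi/2,T); k=R[:,2]
tcp=g+19*k
arm.goto(tcp-100*k,q(R)); arm.move_straight(tcp,120)
f0=np.array(arm.current_contact_force()); arm.grab(60); print("gap",arm.current_finger_gap(),np.round(f0,1),np.round(arm.current_contact_force(),1))
arm.move_straight(tcp+[0,0,165],150)
th=np.radians(26.7); n=np.array([np.cos(th),np.sin(th),0]); d=np.array([-n[1],n[0],0])
p0=np.array([579.02,370.55,0])+4*n-3.5*d
R2=down(th+np.pi/2,T); hp=p0-30*n+19*R2[:,2]
arm.goto(hp-110*n+[0,0,295],q(R2)); print("gap",arm.current_finger_gap())
im,P=wrist("w3")
E
python3 hang.py
```

```text
t 4.675
gap 12.981138900714903 [-0.6  0.2  0.1] [-1.8  0.8  2.1]
gap 12.995184524077299
```

View pics/w3.png

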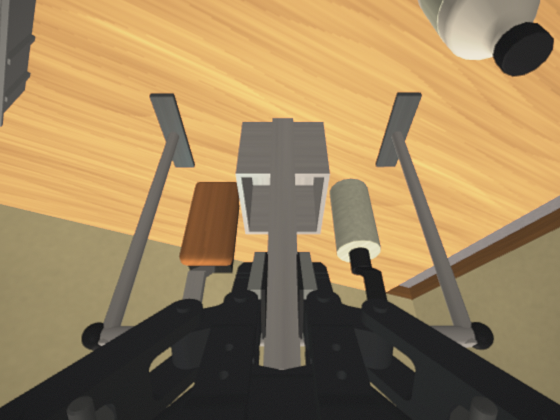

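```bash
cat > hang2.py <<'E'
from h import *
T=-.6
th=np.radians(26.7); n=np.array([np.cos(th),np.sin(th),0]); d=np.array([-n[1],n[0],0])
p0=np.array([579.02,370.55,0])+4*n-3.5*d
R2=down(th+np.pi/2,T); hp=p0-30*n+19*R2[:,2]
P=np.load("w3.npz")['P'].reshape(-1,3); P=P[~np.isnan(P[:,0])]
F=np.stack([(P-p0)@n,(P-p0)@d,P[:,2]],1)
m=(abs(F[:,1])<5)&(F[:,0]<-120)&(F[:,2]>170)&(F[:,2]<400)
for z in range(170,400,15):
    t=F[m&(F[:,2]>=z)&(F[:,2]<z+15)]
    if len(t)>5: print(z,len(t),np.median(t,0).round(1))
arm.move_straight(hp+[0,0,295],100)
print(np.round(arm.current_contact_force(),1))
f0=np.array(arm.current_contact_force())
arm.move_straight(hp+[0,0,242],80)
for z in range(240,224,-2):
    arm.move_straight(hp+[0,0,z],30); f=np.array(arm.current_contact_force())-f0; print(z,f.round(1))
    if f[2]>5: break
E
python3 hang2.py
```

```text
170 154 [-1.436e+02  1.000e-01  1.795e+02]
185 242 [-1.436e+02  1.000e-01  1.927e+02]
200 280 [-1.436e+02  1.000e-01  2.074e+02]
215 311 [-143.5   -0.   222.4]
230 388 [-143.4   -0.   237.5]
245 441 [-1.435e+02 -1.000e-01  2.530e+02]
260 528 [-1.434e+02 -1.000e-01  2.679e+02]
275 637 [-1.434e+02 -2.000e-01  2.829e+02]
290 781 [-1.433e+02  2.000e-01  2.979e+02]
305 961 [-1.433e+02  1.000e-01  3.129e+02]
320 555 [-143.3    0.   323.8]
335 2145 [-186.8    0.   342. ]
[-0.2  1.  -1.6]
240 [ 0.5 -1.1 -0.5]
238 [ 0.3 -0.8  0.2]
236 [ 0.  -0.1  0.6]
234 [ 2.  -0.5  0.1]
232 [3.9 0.7 5.6]
```

```bash
cat > hang3.py <<'E'
from h import *
arm.open_jaws(); p=np.array(arm.current_tool_pos()); R=toolR()
arm.move_straight(p-60*R[:,2],60)
th=np.radians(26.7); n=np.array([np.cos(th),np.sin(th),0])
arm.move_straight(p-60*R[:,2]-70*n+[0,0,60],150)
arm.sleep(.5); wrist("w4"); print(arm.current_time())
# carton + table look from above (arm out of the way)
arm.goto((420,-5,400),q(down(np.pi/2)))
im,P=wrist("w5")
im,d,p=cam("top"); np.savez("top1.npz",im=im,d=d)
E
python3 hang3.py
```

```text
16.6083
```

View pics/w4.png

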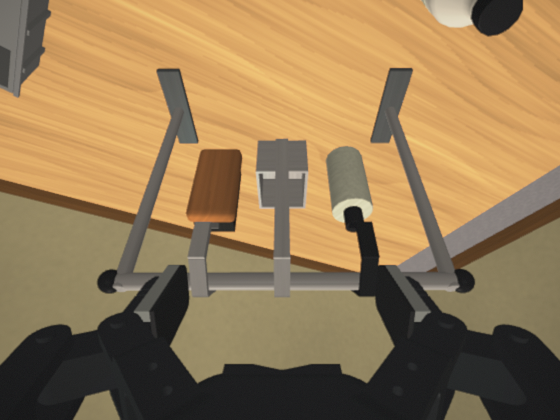

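```bash
cat > pp.py <<'E'
from h import *
import sys, json
from scipy.optimize import least_squares
def carton_fit(P,g=(528.5,3.8,-9.9)):
    r=sel(P,g[:2],175,61,68)[:,:2]
    def dist(p,Q=None):
        a=np.radians(p[2]); L=(r-p[:2])@np.array([[np.cos(a),-np.sin(a)],[np.sin(a),np.cos(a)]])
        e=np.abs(L)-[128.5,79.5]
        return np.where((e>0).all(1),np.hypot(*e.T),e.max(1))
    p=np.array(g,float); k=abs(dist(p))<12; r=r[k]
    s=least_squares(dist,p,loss='soft_l1',f_scale=1.5); return s.x,len(r),np.median(abs(s.fun))
SLOT=dict(tin_square=(90,-42,0),tin_long=(16.5,-42,0),bottle=(-73.5,-42,0),refill_narrow=(92,33,90),refill_square=(20,33,0),powder_box=(-72,33,0))
def both(pos,a,tilt=0):
    """feasible of the two half-turned jaw yaws, nearest present joints"""
    q0=np.array(arm.current_q()); best=None
    for s in (0,np.pi):
        R=down(a+s); j=arm.ik(pos,q(R))
        if j is not None:
            c=np.abs(np.array(j)-q0).max()
            if best is None or c<best[0]: best=(c,R)
    return None if best is None else best[1]
def fitset(P,k,g,r=70):
    b=ITEMS[k]; h=sel(P,g,r,b[2]+13,b[3]+8); 
    if len(h)<20: return None
    c=np.median(h[:,:2],0); h=sel(P,c,50,b[2]+13,b[3]+8)
    hr=rect(h); br=rect(sel(P,c,68,b[2]-10,b[3]+8)); return hr,br
def pick_place(k,g,C):
    b=ITEMS[k]; im,d,p=cam("top"); Pt=cloud(d,p); Pt[d<=0]=np.nan
    o=fitset(Pt,k,g)
    if o: g=o[0][0]; 
    print(k,"top",None if o is None else (o[0][0].round(1),round(o[0][2],1)))
    yaw=np.radians((o[1] if k=="bottle" else o[0])[2])
    # look
    for z in (300,270,240):
        ok=False
        for s in sorted((0,np.pi),key=lambda s:np.sin(yaw+np.pi/2+s)<0):
            R=down(yaw+np.pi/2+s); X=np.r_[g,z]+R[:,0]*30
            if arm.ik(X,q(R)) is not None: ok=True; break
        if ok: break
    arm.goto(X,q(R)); arm.sleep(.1); im,P=wrist("look_"+k)
    hr,br=fitset(P,k,g); print("handle",hr[0].round(1),np.round(hr[1],1),round(hr[2],1),"body",br[0].round(1),np.round(br[1],1),round(br[2],1))
    c=hr[0]; yaw=np.radians(br[2] if k=="bottle" else hr[2])
    zt=b[2]+5
    a=yaw+np.pi/2; 
    if np.cos(a-np.arctan2(R[1,1],R[0,1]))<0: a+=np.pi
    R=down(a); arm.move_straight(np.r_[c,zt+60],200,q(R)); arm.move_straight(np.r_[c,zt],100)
    arm.grab(70); print("gap",round(arm.current_finger_gap(),1))
    arm.move_straight(np.r_[c,zt+150],200)
    # place
    Rc=np.array([[np.cos(C[2]),-np.sin(C[2])],[np.sin(C[2]),np.cos(C[2])]])
    u,v,t=SLOT[k]; xy=C[:2]+Rc@[u,v]; 
    up=np.r_[xy,zt+150]; R=both(up,C[2]+np.radians(t)+np.pi/2)
    arm.goto(up,q(R)); print("gap",round(arm.current_finger_gap(),1)); arm.move_straight(np.r_[xy,zt+85],200); arm.sleep(.2)
    f0=np.array(arm.current_contact_force()); arm.move_straight(np.r_[xy,zt+11],80)
    for dz in (9,8,7,6,5,4):
        arm.move_straight(np.r_[xy,zt+dz],20); f=np.array(arm.current_contact_force())-f0
        if f[2]>4: break
    print("down dz",dz,f.round(1)); arm.open_jaws(); arm.move_straight(np.r_[xy,zt+130],150)
    print("t",round(arm.current_time(),1))
if __name__=="__main__":
    P=np.load("w5.npz")['P']; c,n,e=carton_fit(P); print("carton",c.round(2),n,e)
    c1,n,e=carton_fit(np.load("w1.npz")['P']); print("carton w1",c1.round(2),n,e)
    C=np.r_[c[:2],np.radians(c[2])]; json.dump(C.tolist(),open("C.json","w"))
    z=np.load("top1.npz"); Pt=cloud(z['d'],vision.camera_params("top"))
    print("top",carton_fit(Pt)[0].round(2))
    pick_place("tin_square",(428.3,-348.5),C)
    arm.goto((420,-5,400),q(down(np.pi/2))); wrist("w6")
E
python3 pp.py
```

```text
carton [527.89   3.54  -9.92] 2818 2.0968631081281544
carton w1 [528.     3.51  -9.95] 2673 2.117487769388333
top [529.14   8.13  -9.8 ]
tin_square top (array([ 428.3, -348.3]), 8.4)
handle [ 426.9 -352.8] [45.3 12.7] 8.2 body [ 427.  -353.1] [62.  61.8] -81.4
gap 12.7
gap 12.4
down dz 4 [-2.   2.2  9.5]
t 29.1
```

View pics/w6.png

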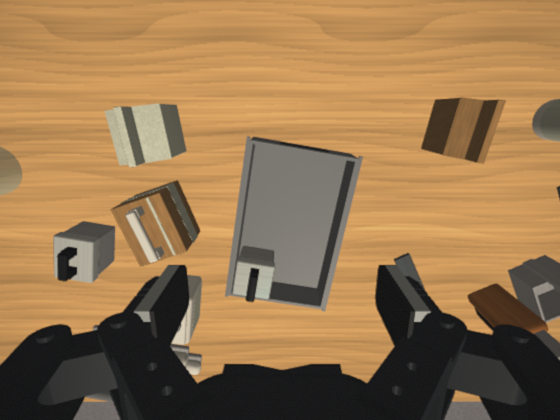

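```bash
cat > chk.py <<'E'
from pp import *
C=np.array(json.load(open("C.json")))
def check(P,C,ks):
    Rc=np.array([[np.cos(C[2]),-np.sin(C[2])],[np.sin(C[2]),np.cos(C[2])]])
    for k in ks:
        u,v,t=SLOT[k]; b=ITEMS[k]; g=C[:2]+Rc@[u,v]; 
        h=sel(P,g,32,b[2]+5+13,b[3]+12)
        h=h if len(h)>10 else sel(P,g,45,b[2]+5+13,b[3]+12)
        if len(h)<10: print(k,"??",len(h)); continue
        hr=rect(h); top=np.percentile(h[:,2],95)
        print(k,"uv",(Rc.T@(hr[0]-C[:2])).round(1),"want",(u,v),"yaw",round(hr[2]-np.degrees(C[2]),1),"size",np.round(hr[1]),"ztop",top.round(1),"expect",b[3]+5)
if __name__=="__main__":
    P=np.load("w6.npz")['P']; check(P,C,["tin_square"])
    print(carton_fit(P)[0])
E
python3 chk.py
```

```text
tin_square uv [ 90.5 -43.6] want (90, -42) yaw 0.1 size [46. 14.] ztop 104.4 expect 103
[528.09793347   3.49478977  -9.87345322]
```

```bash
cat > run2.py <<'E'
from chk import *
C=np.array(json.load(open("C.json"))); C0=C.copy()
C[:2]+=1.5*np.array([-np.sin(C[2]),np.cos(C[2])])
G=dict(tin_long=(571.5,-338),bottle=(683,-190),refill_narrow=(371,260),refill_square=(378,-207),powder_box=(518,-206))
ks=sys.argv[1:]
for k in ks: pick_place(k,G[k],C)
arm.goto((420,-5,400),q(down(np.pi/2))); im,P=wrist("after_"+ks[-1])
order=list(SLOT); check(P,C0,order[:order.index(ks[-1])+1])
E
python3 run2.py tin_long bottle
```

```text
tin_long top (array([ 572.3, -335.3]), -9.2)
handle [ 571.  -339.8] [45.1 13.5] -9.5 body [ 571.4 -339.5] [74.6 61.5] -10.4
gap 12.6
gap 12.4
down dz 4 [-1.1  2.9 10.2]
t 41.1
bottle top (array([ 683.7, -190.3]), -9.8)
handle [ 683.4 -191.5] [27.2 26. ] -7.9 body [ 683.2 -191.5] [91.2 55.7] -7.6
gap 25.7
gap 25.7
down dz 5 [-2.2  0.7  7.7]
t 51.0
tin_square uv [93.5 -3.1] want (90, -42) yaw 1.1 size [45. 11.] ztop 104.4 expect 103
tin_long uv [ 16.8 -41.6] want (16.5, -42) yaw -0.3 size [46. 14.] ztop 112.5 expect 111
bottle uv [-73.5 -41.2] want (-73.5, -42) yaw -58.3 size [27. 26.] ztop 122.7 expect 121
```

View pics/after_bottle.png

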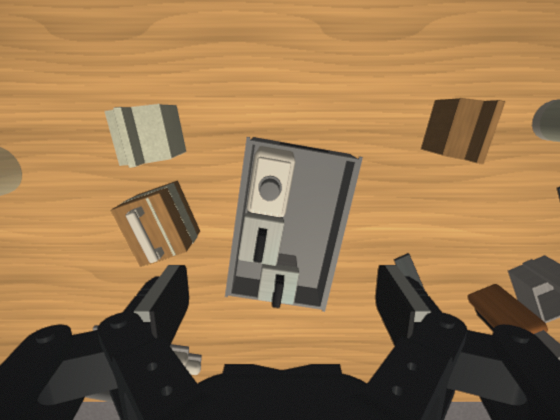

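```bash
python3 - <<'E'
s=open('pp.py').read()
s=s.replace("def pick_place(k,g,C):\n    b=ITEMS[k];","def pick_place(k,g,C,z0=0):\n    b=tuple(np.array(ITEMS[k])+[0,0,z0,z0]); ITEMS[k]=b;")
s=s.replace('    for dz in (9,8,7,6,5,4):','    zt-=z0; ITEMS[k]=tuple(np.array(b)-[0,0,z0,z0])\n    if z0: arm.move_straight(np.r_[xy,zt+11],40)\n    for dz in (9,8,7,6,5,4):')
open('pp.py','w').write(s)
E
cat > fix.py <<'E'
from chk import *
C=np.array(json.load(open("C.json"))); C0=C.copy()
v=np.array([-np.sin(C[2]),np.cos(C[2])]); C[:2]+=1.5*v
u=np.array([v[1],-v[0]])
pick_place("tin_square",C[:2]+93.5*u-3*v,C,5)
arm.goto((420,-5,400),q(down(np.pi/2))); im,P=wrist("after_fix")
check(P,C0,["tin_square","tin_long","bottle"])
E
python3 fix.py && python3 run2.py refill_narrow
```

```text
tin_square top (array([629.7, -10.6]), -10.3)
handle [620.6 -13.7] [45.6 13.9] -8.7 body [604.3 -10.9] [113.6 106.8] 79.6
gap 12.6
gap 12.5
down dz 4 [-2.7  2.7  9.4]
t 61.6
tin_square uv [ 89.6 -41.7] want (90, -42) yaw 0.0 size [45. 14.] ztop 104.2 expect 103
tin_long uv [ 16.9 -41.6] want (16.5, -42) yaw -0.3 size [46. 14.] ztop 112.4 expect 111
bottle uv [-73.7 -40.9] want (-73.5, -42) yaw -79.4 size [27. 26.] ztop 122.6 expect 121
refill_narrow top (array([372.4, 262.9]), -9.7)
handle [371.2 259.4] [79.4  9.7] -9.8 body [371.7 259.8] [80.3 51.3] -9.2
gap 8.8
gap 8.5
down dz 4 [-1.2  0.1  6.5]
t 73.5
tin_square uv [ 90.3 -41.7] want (90, -42) yaw 0.1 size [47. 14.] ztop 104.4 expect 103
tin_long uv [ 16.7 -41.6] want (16.5, -42) yaw -0.3 size [45. 14.] ztop 112.2 expect 111
bottle uv [-73.4 -41.1] want (-73.5, -42) yaw 90.3 size [27. 26.] ztop 122.6 expect 121
refill_narrow uv [91.8 32.9] want (92, 33) yaw 90.5 size [64. 12.] ztop 128.2 expect 127
```

View pics/after_refill_narrow.png

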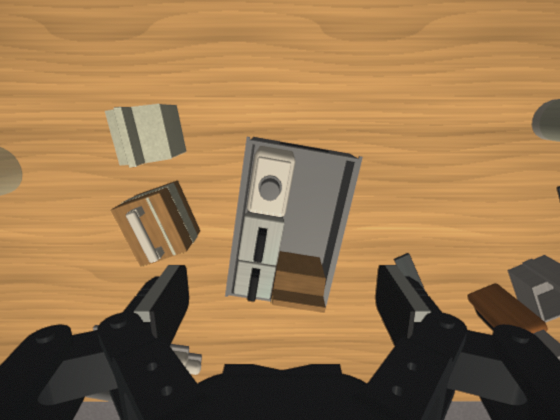

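```bash
python3 run2.py refill_square && python3 run2.py powder_box
```

```text
refill_square top (array([ 379.3, -204.2]), 6.7)
handle [ 377.4 -208.8] [75.5  9.5] 6.7 body [ 377.8 -207.9] [77.  66.1] 8.3
gap 8.4
gap 8.6
down dz 4 [-2.9  1.3  9.7]
t 85.6
tin_square uv [ 90.4 -41.8] want (90, -42) yaw 0.0 size [46. 14.] ztop 104.2 expect 103
tin_long uv [ 16.7 -41.6] want (16.5, -42) yaw 0.0 size [46. 14.] ztop 112.4 expect 111
bottle uv [-73.9 -41.3] want (-73.5, -42) yaw 11.1 size [26. 26.] ztop 122.7 expect 121
refill_narrow uv [91.4 33. ] want (92, 33) yaw 90.1 size [64. 12.] ztop 128.0 expect 127
refill_square uv [20.2 32.7] want (20, 33) yaw 0.6 size [64. 10.] ztop 128.2 expect 127
powder_box top (array([ 519.1, -203.1]), 19.2)
handle [ 517.6 -206.8] [79.2 13.2] 18.8 body [ 518.3 -207. ] [100.3  80.1] 18.9
gap 12.3
gap 12.5
down dz 4 [-2.5  4.2 17. ]
t 96.9
tin_square uv [ 89.9 -41.7] want (90, -42) yaw -0.0 size [46. 14.] ztop 104.4 expect 103
tin_long uv [ 16.5 -41.6] want (16.5, -42) yaw -0.3 size [46. 14.] ztop 112.4 expect 111
bottle uv [-73.3 -41.1] want (-73.5, -42) yaw 9.6 size [27. 26.] ztop 122.5 expect 121
refill_narrow uv [91.5 33.1] want (92, 33) yaw 90.5 size [64. 11.] ztop 128.2 expect 127
refill_square uv [20.1 32.7] want (20, 33) yaw -0.2 size [64. 10.] ztop 128.5 expect 127
powder_box uv [-72.2  33. ] want (-72, 33) yaw -0.0 size [64. 14.] ztop 124.5 expect 123
```

View pics/after_powder_box.png

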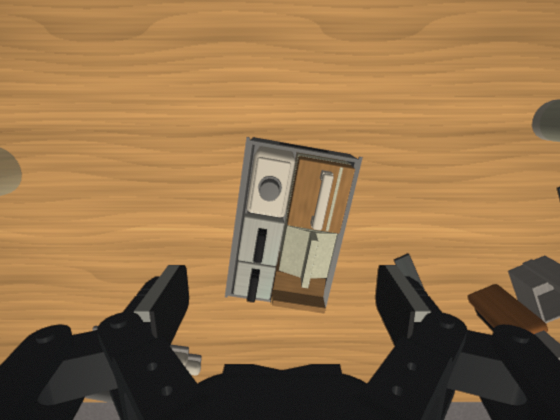

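Run:
```python
from chk import *
th=np.radians(27); xr=np.array([np.cos(th),np.sin(th),0])
R=down(th+np.pi/2,-.3); arm.goto(np.array([583,374,400])-190*xr,q(R)); arm.sleep(.3); im,P=wrist("w9")
d=np.array([-.4493,.8934]); n=np.array([d[1],-d[0]])
A=sel(P,(582,376),130,281,300); F=np.stack([(A[:,:2]-[579.02,370.55])@n,(A[:,:2]-[579.02,370.55])@d,A[:,2]],1)
for c in (-77,-3.5,70): t=F[abs(F[:,1]-c)<20]; print(c,len(t),np.median(t,0).round(1))
arm.goto((300,-300,350),q(down(np.pi/2)))
arm.sleep(.5); im,dd,p=cam("scene"); cv2.imwrite("pics/final.png",im[:,:,::-1])
im,dt,p=cam("top"); Pt=cloud(dt,p); check(Pt,np.array(json.load(open("C.json")))+[1,4.6,0],SLOT); z=np.load("top0.npz"); P0=cloud(z['d'],p)
for g,r in (((440,-482),60),((359,428),45)): print([sel(X,g,r,100,170)[:,:2].mean(0).round(1) for X in (P0,Pt)])
print(arm.current_time())
```

```text
-77 106 [  4.6 -77.2 283.3]
-3.5 102 [  4.7  -5.  283.2]
70 103 [  4.3  70.2 283.1]
tin_square uv [ 90.2 -41.5] want (90, -42) yaw 0.6 size [45. 14.] ztop 106.1 expect 103
tin_long uv [ 16.7 -41.9] want (16.5, -42) yaw -0.4 size [45. 14.] ztop 112.9 expect 111
bottle uv [-73.1 -42.2] want (-73.5, -42) yaw 10.3 size [26. 24.] ztop 124.1 expect 121
refill_narrow uv [91.6 33.3] want (92, 33) yaw 90.6 size [63. 11.] ztop 130.7 expect 127
refill_square uv [19.  32.5] want (20, 33) yaw -0.0 size [62. 10.] ztop 129.7 expect 127
powder_box uv [-72.5  32.4] want (-72, 33) yaw 0.3 size [63. 14.] ztop 125.1 expect 123
[array([ 441.2, -483.9]), array([ 441.2, -483.9])]
[array([360.4, 426.1]), array([360. , 426.1])]
101.9167
```

View pics/final.png

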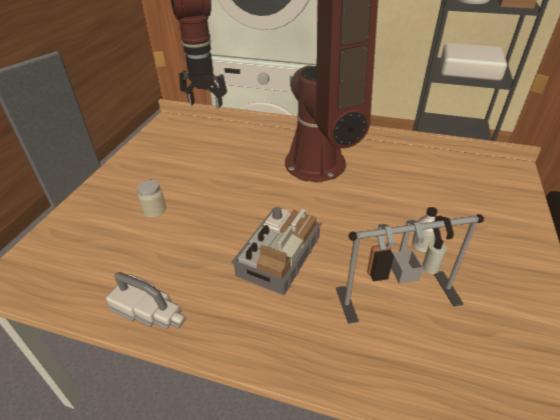

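```bash
python3 -c "
from plant import arm
print(arm.hand_in())"
```

```text
the job is handed in; nothing more can be done
None
```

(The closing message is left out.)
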